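# Stop the jar polisher and set its canister out on the tray

### The job

The polishing run is over. First push the polisher's speed knob fully anticlockwise (seen from above) to its OFF stop; only then swing the clamp arm clear of the canister, lift the canister out and set it gently down, upright, on the flat bottom of the steel tray beside the canister already there. Leave that canister and everything else on the desk where it is.

Things in the scene. Friction and masses are not known exactly. Their poses are not given: they have to be found in the camera images.
- polisher: Jar polisher, a light grey machine fixed to the desk, 130 (x) by 220 (y) mm. Origin under its centre, x to its back, y to its left. Left half: low platform (top 34 mm up) with a rubber collar (inner radius 33, outer 39, 7 mm high) round the canister's foot and a clamp post (radius 6) behind. Right half: control pod (x -59..59, y -100..-10, flat deck 62 mm up) with the speed knob.
- speed_knob (a joint): Turn of the speed knob in rad, clockwise from above: 0 = OFF stop (fully anticlockwise), 4.71 = full speed stop. At value v the pointer points 135 degrees minus v anticlockwise from the polisher's x axis (at OFF: to its front left). It stays where it is left. A steel stop lug on the deck, 13 mm high, stands just beyond the pointer at either end.
- knob_axis (a point): Top of the knob's vertical axis, 27 mm above the pod's deck. Black pointer knob: round skirt of radius 26 mm, 7 mm high; hub of radius 16 mm; one long straight pointer with a white line, 13 to 14 mm wide, reaching 44 mm from the axis, its flanks 8 to 25 mm above the deck; a short tail reaches 20 mm the other way.
- knob_tip (a point): End of the knob's pointer, 44 mm from the axis, 16 mm above the pod's deck.
- clamp (a joint): Swing of the clamp arm in rad about its vertical post, clockwise from above: 0 = over the canister (stop), 2.1 = swung right back (stop). The arm leaves the canister's lid free from about 0.9. It stays where it is left. It swings towards the polisher's left, then back.
- clamp_pivot (a point): Point on the vertical axis of the clamp post, 127 mm above the desk, 53 mm behind the canister's axis.
- clamp_handle (a point): Top centre of the clamp arm's upright black handle at its free end, 53 mm from the pivot (over the canister's lid at first), 151 mm above the desk. The handle is round, radius 8 to 10 mm, 28 mm tall. Under it are the steel arm (16 mm wide, 6 mm thick, top 123 mm up) and a rubber pad 2.5 mm above the lid: the canister cannot be lifted while they are there.
- canister: Steel canister with a black ribbed lid, standing on the polisher: 78 mm tall, body radius 28 mm, lid (top 20 mm) radius 30 mm, 0.2 to 0.45 kg. Origin: centre of its underside, z up along its axis.
- seat (a point): Centre of the canister's place on the polisher's platform, at the platform's top (34 mm above the desk), inside the rubber collar.
- tray: Shallow steel tray fixed to the desk, 125 (x) by 215 (y) mm outside, 14 mm high, walls 4 mm. Origin under its centre; y is its long direction.
- tray_floor (a point): Centre of the tray's flat inner bottom, 4 mm above the desk, axes as the tray's. The inside is 117 by 207 mm.
- spare_canister: A second canister just like the first, standing loose near the +y end of the tray. Leave it alone. Origin: centre of its underside.
- spool_a: Thread spool, 28 mm wide, 38 mm tall, standing on the desk in front; a bystander. Origin under its centre.
- spool_b: Thread spool, 30 mm wide, 32 mm tall, standing on the desk at the right; a bystander. Origin under its centre.
- bead_pot: Bead pot, 36 mm wide, 33 mm tall, standing on the desk in front; a bystander. Origin under its centre.

How it is judged:
By the outcome, as a careful person would: the job done as asked, in the order asked, and still so for the second after the job is handed in, with the robot touching nothing.
It also fails if it takes over 58 s, if anything falls off the work surface, if the arm or the gripper's body presses on something with over 40 N, if the wrist force passes 120 N, or if a joint passes its speed limit or range.

### The arm

A 6-joint arm with a two-finger parallel gripper is mounted at the origin on a cart in front of the work surface, level with it; the furniture and walls round the work are solid. World frame = base frame: x ahead of the robot, y to its left, z up, the work surface at z = 0. Lengths are in m, angles in rad, forces in N, time in s.
With the tool pointing down it reaches from about 0.325 to 0.9 m from the base axis. Payload 6.1 kg.
Tool frame: the origin (TCP) lies midway between the tips of the shut fingers; the grasp point (between the pads) lies 19 mm behind it; z points along the fingers, y is the line along which they close (so a half turn about z gives the same grasp; the last joint's range is limited). The gripper opens to 85 mm and grips with 20 to 120 N. Pads are 22 mm wide; open, the fingers measure 114 mm over their backs; the gripper's body (76 mm by 85 mm) begins 54 mm behind the grasp point. The pads swing forward as they close: fully open they stand 13 mm farther back than shut.
Start: joints at [-1.267, 0.22, 1.526, -0, 1.395, -0.126], TCP at [0.26, -0.568, 0.231] pointing down, gripper open.
Joint ranges: [-2.98, 2.98], [-0.91, 2.08], [0.09, 2.57], [-1.24, 4.39], [0.2, 2.65], [-2.68, 2.68]. Speed limits (rad/s): [2.57, 2.57, 3.01, 3.14, 3.14, 3.14].

### API

Orientations are given as [roll, pitch, yaw] about the fixed x, y, z axes, in that order (R = Rz(yaw) Ry(pitch) Rx(roll)).
In Python, from plant import movep, move_l, set_joints, gripper_to, hold, inverse_kinematics, observe, get_image, get_calibration, Unreachable, job_done gives the robot as it stands. Calls block until the motion is done:
- movep(position, orientation): joint-space move of the TCP to a pose.
- move_l(position, feed=0.15, rotation=None, max_force=None): straight line of the TCP; rotation=None keeps the orientation; feed is the mean speed in m/s. With max_force (N) it stops when the force on the tool has changed by that much, and returns True; else False.
- set_joints(angles): joint-space move.
- gripper_to(opening, f_grip=None): finger opening in m; f_grip is the grip in N (None keeps the last); returns when the fingers have stopped.
- hold(seconds).
- inverse_kinematics(position, orientation): joint angles nearest the present ones, or None.
- observe(): the state.
- get_image(name): name is "side" or "top"; returns (picture, depth): 400x640x3 uint8, red, green, blue; 400x640 float32, m along the optical axis (not along the pixel's ray), 0 where there is no reading.
- get_calibration(name): a dict with "intrinsics" (3x3 intrinsics, pixels), "world_from_camera" (4x4, takes a point from camera to world coordinates). Camera axes: x right, y down, z forward; pixel columns grow to the right and rows downward; lengths in m; the calibration is good to about 2 mm. A picture is of the moment at which its call begins. get_calibration takes no time and is no camera call.
A pose or a line that the arm cannot do raises Unreachable and nothing moves.
- job_done(): hands the job in; it is judged then, once.
The state is a dict: "time_s": time; "q": joint angles; "joint_velocities": joint speeds; "joint_torque": joint torques, N m; "eef_pos": TCP position; "tcp_rot": TCP orientation; "ft_force": force on the tool from outside, world axes, zero at the start; "torque": the same for the moment, N m; "opening": finger opening in m; "grasp_force": force on a finger pad.
Only numpy, scipy, OpenCV 4.12 (cv2) and the standard library are available. Lean on these libraries where they do the work, as an engineer would, in place of code of your own. Each camera call takes 0.05 s, during which the arm holds its last target. There are 200 camera calls.

## Working session

There is one attempt and no reset: what is moved stays moved. The work goes in short steps, each a Python script; the robot and the scene stay as the last script left them, time stands still between calls to the robot, and variables do not carry over. Pictures are saved under pics/ and viewed, at most 10 in all, crops included, and the job is handed in when it is done.

```bash
ls; mkdir -p pics
python3 - <<'E'
from plant import *
import cv2,numpy as np
for n in("side","top"):
    im,d=get_image(n); cv2.imwrite(f"pics/{n}0.png",im[...,::-1]); np.save(f"{n}0.npy",d)
    c=get_calibration(n); print(n,np.round(c["intrinsics"],1).tolist(),np.round(c["world_from_camera"],3).tolist())
o=observe();print({k:np.round(v,3).tolist() for k,v in o.items()})
E
```

```text
pics
side [[424.0, 0.0, 314.1], [0.0, 424.0, 204.0], [0.0, 0.0, 1.0]] [[-0.945, -0.151, 0.29, 0.307], [-0.327, 0.431, -0.841, 0.745], [0.002, -0.889, -0.457, 0.558], [0.0, 0.0, 0.0, 1.0]]
top [[437.7, 0.0, 318.5], [0.0, 437.7, 201.6], [0.0, 0.0, 1.0]] [[0.012, -0.998, 0.059, 0.52], [-1.0, -0.013, -0.014, -0.086], [0.014, -0.059, -0.998, 1.282], [0.0, 0.0, 0.0, 1.0]]
{'time_s': 0.1, 'q': [-1.267, 0.221, 1.528, 0.0, 1.395, -0.126], 'joint_velocities': [-0.0, -0.002, -0.002, 0.001, 0.002, -0.001], 'joint_torque': [0.0, -49.824, -39.055, -0.0, 0.006, -0.0], 'eef_pos': [0.26, -0.568, 0.23], 'tcp_rot': [-3.14, -0.0, 0.43], 'ft_force': [0.552, 0.151, 0.522], 'torque': [0.03, 0.001, -0.017], 'grasp_force': 0.0, 'opening': 0.085}
```

View pics/top0.png

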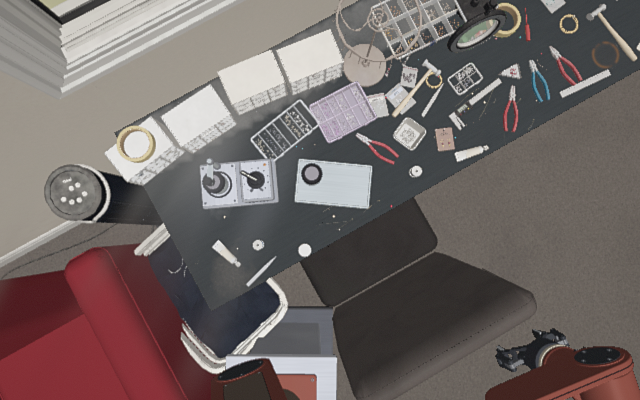

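View pics/side0.png

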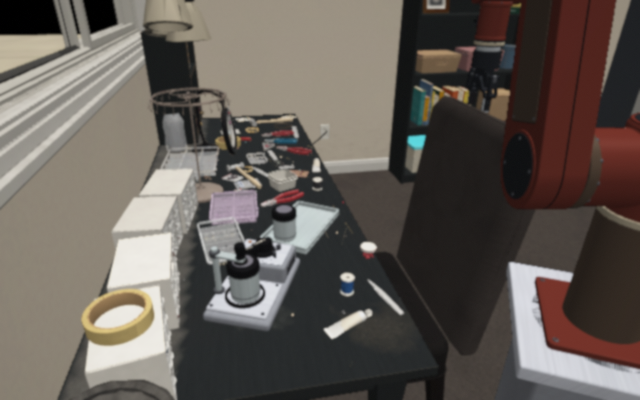

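The top view shows the polisher around pixel (238,183), with its knob at (255,180) and canister at (216,182). The tray is at (333,183) with the spare canister at (311,173), and the spools and pot are near (258,245), (305,250) and (415,171). Next I'll enlarge both views.

```bash
python3 - <<'E'
import cv2
a=cv2.imread("pics/top0.png")[145:220,190:290];cv2.imwrite("pics/topc.png",cv2.resize(a,None,fx=8,fy=8,interpolation=cv2.INTER_CUBIC))
a=cv2.imread("pics/side0.png")[195:330,190:350];cv2.imwrite("pics/sidec.png",cv2.resize(a,None,fx=4.4,fy=4.4,interpolation=cv2.INTER_CUBIC))
E
cat > h.py <<'E'
from plant import *
import numpy as np, cv2
def cal(n):
    c=get_calibration(n); return np.array(c["intrinsics"]),np.array(c["world_from_camera"])
def cloud(n,d):
    K,T=cal(n); v,u=np.mgrid[:400,:640]
    P=np.stack([(u-K[0,2])/K[0,0]*d,(v-K[1,2])/K[1,1]*d,d],-1)
    P=P@T[:3,:3].T+T[:3,3]; P[d<=0]=np.nan; return P
def ray(n,u,v,z):
    K,T=cal(n); r=T[:3,:3]@np.linalg.inv(K)@[u,v,1]; t=(z-T[2,3])/r[2]; return T[:3,3]+t*r
def proj(n,p):
    K,T=cal(n); c=K@(T[:3,:3].T@(np.asarray(p)-T[:3,3])); return c[:2]/c[2]
def tri(px):
    A=[];b=[]
    for n,(u,v) in px.items():
        K,T=cal(n); r=T[:3,:3]@np.linalg.inv(K)@[u,v,1]; r/=np.linalg.norm(r); M=np.eye(3)-np.outer(r,r); A.append(M); b.append(M@T[:3,3])
    return np.linalg.lstsq(np.vstack(A),np.hstack(b),rcond=None)[0]
E
python3 - <<'E'
from h import *
np.set_printoptions(precision=4,suppress=True)
for n,(r0,r1,c0,c1) in {"top":(150,215,195,380),"side":(195,330,190,350)}.items():
    P=cloud(n,np.load(n+"0.npy"))[r0:r1,c0:c1].reshape(-1,3); P=P[~np.isnan(P[:,0])]
    h=np.histogram(P[:,2],bins=np.arange(-.01,.17,.004)); print(n,list(zip(h[1].round(3),h[0])))
    np.save("P"+n,P)
E
```

```text
top [(np.float64(-0.01), np.int64(130)), (np.float64(-0.006), np.int64(1693)), (np.float64(-0.002), np.int64(3230)), (np.float64(0.002), np.int64(2073)), (np.float64(0.006), np.int64(504)), (np.float64(0.01), np.int64(152)), (np.float64(0.014), np.int64(362)), (np.float64(0.018), np.int64(406)), (np.float64(0.022), np.int64(180)), (np.float64(0.026), np.int64(89)), (np.float64(0.03), np.int64(404)), (np.float64(0.034), np.int64(315)), (np.float64(0.038), np.int64(112)), (np.float64(0.042), np.int64(37)), (np.float64(0.046), np.int64(22)), (np.float64(0.05), np.int64(41)), (np.float64(0.054), np.int64(143)), (np.float64(0.058), np.int64(454)), (np.float64(0.062), np.int64(397)), (np.float64(0.066), np.int64(121)), (np.float64(0.07), np.int64(57)), (np.float64(0.074), np.int64(43)), (np.float64(0.078), np.int64(184)), (np.float64(0.082), np.int64(185)), (np.float64(0.086), np.int64(87)), (np.float64(0.09), np.int64(52)), (np.float64(0.094), np.int64(11)), (np.float64(0.098), np.int64(10)), (np.float64(0.102), np.int64(13)), (np.float64(0.106), np.int64(79)), (np.float64(0.11), np.int64
[... 1390 characters left out ...]
193)), (np.float64(0.09), np.int64(67)), (np.float64(0.094), np.int64(75)), (np.float64(0.098), np.int64(71)), (np.float64(0.102), np.int64(78)), (np.float64(0.106), np.int64(96)), (np.float64(0.11), np.int64(282)), (np.float64(0.114), np.int64(44)), (np.float64(0.118), np.int64(71)), (np.float64(0.122), np.int64(141)), (np.float64(0.126), np.int64(50)), (np.float64(0.13), np.int64(43)), (np.float64(0.134), np.int64(12)), (np.float64(0.138), np.int64(16)), (np.float64(0.142), np.int64(27)), (np.float64(0.146), np.int64(21)), (np.float64(0.15), np.int64(52)), (np.float64(0.154), np.int64(0)), (np.float64(0.158), np.int64(0)), (np.float64(0.162), np.int64(0)), (np.float64(0.166), np.int64(0))]
```

View pics/topc.png

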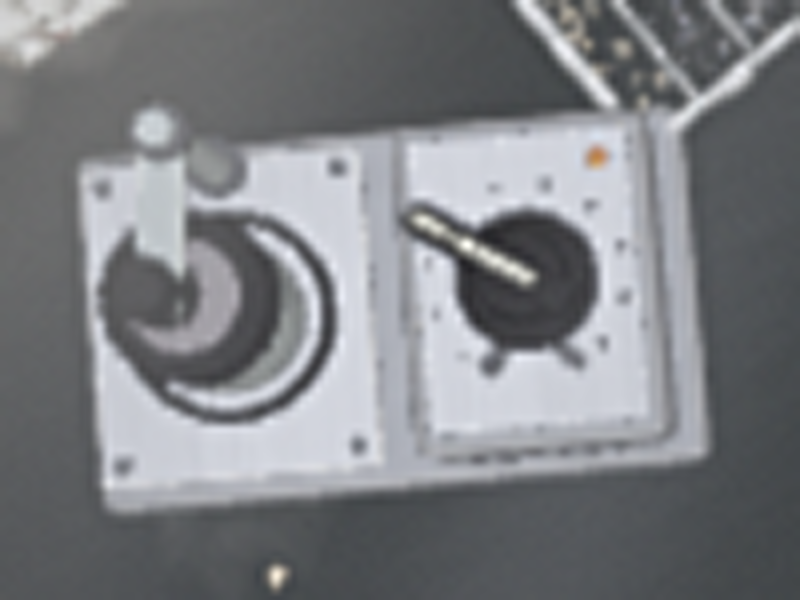

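View pics/sidec.png

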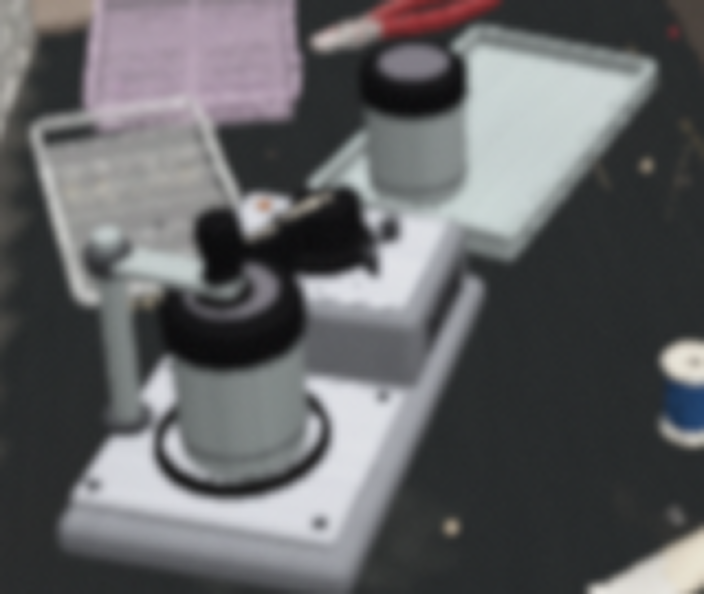

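The enlarged top crop (8x, offset 190,145) shows the knob axis at about (530,281) and the pointer tip at (410,215). That is about 56° in the polisher frame, so v is about 1.4. The OFF lug is at (490,365), the clamp post at (157,127), the handle at (145,290) and the lid centre at about (195,300). The side crop (4.4x, offset 190,195) confirms the arm is over the lid, with the handle top at (218,215) and the pointer tip at (250,240). Next: measure.

Run:
```python
from h import *
np.set_printoptions(precision=4,suppress=True)
T=lambda x,y:((x+.5)/8-.5+190,(y+.5)/8-.5+145)
S=lambda x,y:((x+.5)/4.4-.5+190,(y+.5)/4.4-.5+195)
print("deck corners", [ray("top",*T(*c),.062)[:2] for c in [(402,135),(640,115),(668,440),(425,450)]])
print("knob skirt/top", ray("top",*T(528,280),.069), "tip", ray("top",*T(410,213),.082))
print("tri handle",tri({"top":T(140,290),"side":S(218,215)}),"post",tri({"top":T(157,125),"side":S(108,243)}),
 "tip",tri({"top":T(410,215),"side":S(332,193)}),tri({"top":T(410,215),"side":S(250,238)}),"lug",ray("top",*T(490,365),.075))
PT,PS=np.load("Ptop.npy"),np.load("Pside.npy")
def rect(P,lo,hi,cx,cy,r):
    m=(P[:,2]>lo)&(P[:,2]<hi)&(np.hypot(P[:,0]-cx,P[:,1]-cy)<r); Q=P[m]
    (c,s,a)=cv2.minAreaRect((Q[:,:2]*1000).astype(np.float32)); return len(Q),np.round(c,1),np.round(s,1),a,np.median(Q,0)
from scipy.optimize import least_squares
sp=ray("top",311,173,.08); print("spare guess",sp)
for n,P in(("top",PT),("side",PS)):
    k=ray("top",*T(528,280),.069)
    print(n,"deck",rect(P,.054,.069,k[0],k[1],.09))
    lid=ray("top",*T(195,300),.112)
    print(n,"lid",rect(P,.107,.117,lid[0],lid[1],.05)); print(n,"handle",rect(P,.145,.16,lid[0],lid[1],.08))
    print(n,"spare",rect(P,.076,.09,sp[0],sp[1],.05))
    t=ray("top",333,183,.01); print(n,"tray",rect(P,.009,.022,t[0],t[1],.125), "floor",rect(P,-.003,.009,t[0]-.02,t[1]-.05,.03))
    # whole polisher
    print(n,"pol",rect(P,.008,.07,k[0],k[1]+.06,.16))
```

```text
deck corners [array([0.7017, 0.1189]), array([0.7099, 0.0359]), array([0.596 , 0.0239]), array([0.5913, 0.1084])]
knob skirt/top [0.6505 0.0729 0.069 ] tip [0.6717 0.1122 0.082 ]
tri handle [0.6378 0.1874 0.1526] post [0.6932 0.1883 0.128 ] tip [0.6507 0.1006 0.1124] [0.6698 0.111  0.0877] lug [0.6203 0.0846 0.075 ]
spare guess [ 0.6697 -0.0809  0.08  ]
top deck (1066, array([649.4,  94.6]), array([117., 131.]), 6.062739372253418, array([0.6472, 0.0705, 0.0617]))
top lid (258, array([638. , 181.8]), array([54. , 58.7]), 0.23228174448013306, array([0.6326, 0.1753, 0.1113]))
top handle (47, array([638.6, 187.4]), array([17.7, 17.9]), 45.814659118652344, array([0.6387, 0.1872, 0.1512]))
top spare (352, array([669.7, -82.4]), array([57.2, 57.4]), 44.48331069946289, array([ 0.6695, -0.0812,  0.0815]))
top tray (481, array([ 649.5, -145.1]), array([216. , 126.9]), 85.3143539428711, array([ 0.6495, -0.1472,  0.0155])) floor (315, array([ 630. , -194.9]), array([58.1, 56.7]), 45.583187103271484, array([ 0.6302, -0.1955,  0.0038]))
top pol (2753, array([658.2, 127.6]), array([170.2, 260.5]), 0.8586450219154358, array([0.6364, 0.1113, 0.0369]))
side deck (727, array([647.6,  78.5]), array([114.3,  88. ]), 6.603227615356445, array([0.6166, 0.0876, 0.0619]))
side lid (370, array([642., 191.]), array([73.5, 53.3]), 34.101348876953125, array([0.629 , 0.1951, 0.1116]))
side handle (82, array([637. , 190.4]), array([19.3, 18.6]), 75.8280258178711, array([0.6363, 0.1929, 0.1504]))
side spare (253, array([667. , -77.8]), array([57.7, 54.2]), 20.7867431640625, array([ 0.665 , -0.074 ,  0.0814]))
side tray (511, array([ 678.7, -146.6]), array([219.2, 190.6]), 85.02912902832031, array([ 0.6436, -0.0824,  0.0147])) floor (193, array([ 629.7, -194.6]), array([58.1, 56.3]), 54.364444732666016, array([ 0.6297, -0.1938,  0.0034]))
side pol (4478, array([684.4, 126.9]), array([210.4, 237.4]), 6.133819103240967, array([0.6163, 0.1903, 0.0341]))
```

Run:
```python
from h import *
np.set_printoptions(precision=3,suppress=True,linewidth=200)
Q=np.vstack([cloud(n,np.load(n+"0.npy")).reshape(-1,3) for n in("top","side")]); Q=Q[~np.isnan(Q[:,0])]
Q=Q[Q[:,2]<.6]
xs=np.arange(.2,1.0,.05); ys=np.arange(-.7,.45,.05)
print("y:",ys)
for x in xs[::-1]:
    r=[]
    for y in ys:
        m=(abs(Q[:,0]-x)<.025)&(abs(Q[:,1]-y)<.025); r.append(Q[m,2].max() if m.any() else -9)
    print("%.2f"%x,' '.join("%5.2f"%max(v,-.99) for v in r))
a0=np.radians(61.6)
import math
for ps in [(.66,.06,.2,1.07),(.62,.097,.08,2.5),(.641,.162,.128,3.23),(.683,.246,.128,1.3),(.638,.187,.1,1.67),(.646,-.185,.05,1.5),(.646,-.185,.05,0.)]:
    print(ps,inverse_kinematics(list(ps[:3]),[math.pi,0,ps[3]]))
```

```text
y: [-0.7  -0.65 -0.6  -0.55 -0.5  -0.45 -0.4  -0.35 -0.3  -0.25 -0.2  -0.15 -0.1  -0.05  0.    0.05  0.1   0.15  0.2   0.25  0.3   0.35  0.4 ]
0.95  0.01  0.01  0.02  0.02  0.02  0.02  0.02  0.30  0.30  0.29  0.30  0.30  0.12  0.12  0.12  0.12  0.12  0.12  0.39  0.40  0.42  0.43  0.50
0.90  0.02  0.02  0.01  0.02  0.02  0.01  0.02  0.03  0.30  0.30  0.30  0.29  0.03  0.12  0.12  0.12  0.12  0.12  0.12  0.33  0.39  0.41  0.54
0.85  0.02  0.02  0.01  0.02  0.02  0.01  0.04  0.04  0.02  0.03  0.02  0.02  0.03  0.02  0.03  0.03  0.12  0.12  0.12  0.12  0.11  0.38  0.58
0.80  0.01  0.02  0.01  0.01  0.01  0.01  0.05  0.05  0.05  0.03  0.03  0.03  0.03  0.03  0.02  0.03  0.03  0.12  0.12  0.12  0.12  0.14  0.14
0.75 -0.74  0.01  0.02  0.02  0.01  0.01  0.04  0.05  0.04  0.02  0.01  0.03  0.02  0.03  0.03  0.03  0.03  0.01  0.12  0.12  0.12  0.14  0.14
0.70 -0.73 -0.74 -0.74  0.01  0.01  0.01  0.04  0.04  0.02  0.02  0.02  0.02  0.09  0.09  0.02  0.07  0.07  0.04  0.14  0.04  0.11  0.14  0.14
0.65 -0.73 -0.74 -0.74 -0.73  0.00  0.01  0.03  0.03  0.00  0.02  0.01  0.01  0.09  0.09  0.02  0.1
[... 1122 characters left out ...]
-0.27  0.56  0.55 -0.39 -0.47 -0.43 -0.01 -0.44 -0.44 -0.43 -0.44
0.20 -0.75 -0.75  0.52  0.53  0.35  0.26  0.27  0.27  0.27  0.27  0.25  0.04 -0.74 -0.73  0.54  0.54  0.54  0.34 -0.44 -0.43 -0.43 -0.43 -0.44
(0.66, 0.06, 0.2, 1.07) [-0.028  0.331  1.452 -0.     1.359  0.473]
(0.62, 0.097, 0.08, 2.5) [ 0.03   0.371  1.639  0.     1.131 -0.9  ]
(0.641, 0.162, 0.128, 3.23) [ 0.128  0.39   1.516  0.     1.235 -1.531]
(0.683, 0.246, 0.128, 1.3) [ 0.237  0.536  1.317 -0.     1.288  0.508]
(0.638, 0.187, 0.1, 1.67) [ 0.167  0.428  1.522 -0.     1.191  0.067]
(0.646, -0.185, 0.05, 1.5) [-0.396  0.503  1.523  0.     1.116 -0.325]
(0.646, -0.185, 0.05, 0.0) [-0.396  0.503  1.523 -0.     1.116  1.175]
```

Run:
```python
from h import *
from math import pi
np.set_printoptions(precision=3,suppress=True)
K=np.array([.650,.0735]); 
def pose(a,d,z=.075,R=.036):
    r=np.array([np.cos(a),np.sin(a)]);t=np.array([-r[1],r[0]]); p=K+R*r-d*t
    return [p[0],p[1],z],[pi,0,a]
gripper_to(0.0)
move_l([.26,-.568,.33],feed=.3)
a=np.radians(61.6); p,o=pose(a,.030); 
movep([p[0],p[1],.2],o); print(observe()["time_s"],observe()["eef_pos"],observe()["tcp_rot"])
print("down",move_l([p[0],p[1],.1],feed=.2), move_l(p,feed=.06,max_force=12))
f0=np.array(observe()["ft_force"]);print("f0",f0,observe()["eef_pos"])
for deg in list(np.arange(66,136,7))+[138,140,142,144]:
    p,o=pose(np.radians(deg),.0215); hit=move_l(p,feed=.08 if deg<136 else .04,rotation=o,max_force=30)
    s=observe(); f=np.array(s["ft_force"])-f0; print(deg,hit,f,np.array(s["eef_pos"])-p, round(s["time_s"],2))
    if hit: break
im,d=get_image("top"); cv2.imwrite("pics/k1.png",cv2.resize(im[145:220,190:290,::-1],None,fx=8,fy=8,interpolation=cv2.INTER_CUBIC))
```

```text
4.1583 [0.694 0.09  0.2  ] [3.141 0.    1.074]
down False False
f0 [-0.014  0.134 -0.828] [0.693 0.091 0.074]
66 False [ 0.57  -0.492  1.137] [0.    0.    0.001] 5.67
73 False [-0.039 -0.21   0.516] [ 0. -0.  0.] 5.94
80 False [ 0.599 -1.227  1.778] [ 0. -0.  0.] 6.22
87 False [ 1.472 -0.15   1.639] [ 0. -0.  0.] 6.49
94 False [-0.385 -0.233  1.611] [-0. -0. -0.] 6.77
101 False [ 0.312 -0.613  1.163] [-0. -0. -0.] 7.04
108 False [0.463 0.193 0.716] [-0. -0. -0.] 7.32
115 False [ 0.607 -0.2    0.447] [ 0. -0. -0.] 7.59
122 False [1.445 0.507 0.616] [ 0. -0. -0.] 7.87
129 False [ 0.652 -0.208  0.792] [ 0. -0.  0.] 8.14
138 False [-0.205  0.293  0.791] [-0. -0. -0.] 8.46
140 False [1.02  0.157 0.648] [0. 0. 0.] 8.71
142 False [ 4.327  2.411 -1.094] [0.001 0.    0.   ] 8.96
144 False [ 7.032  4.814 -3.509] [0.001 0.001 0.   ] 9.21
```

View pics/k1.png

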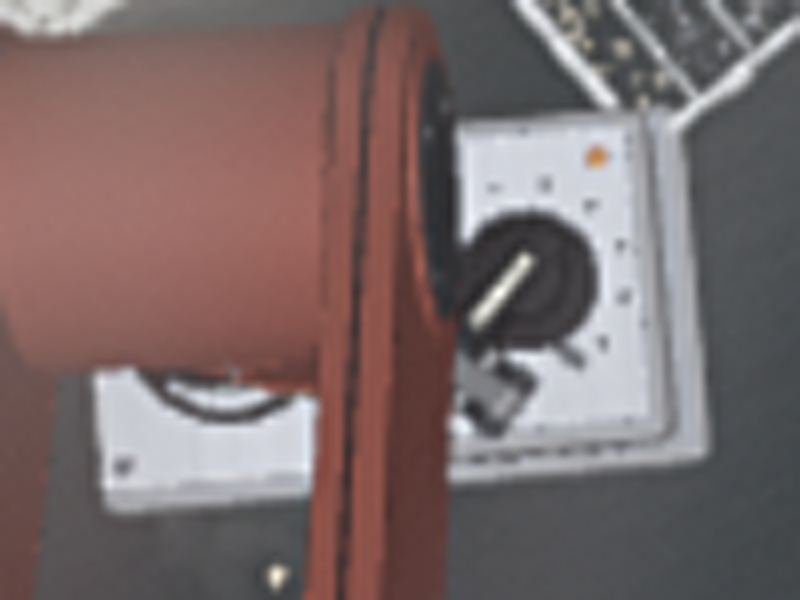

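The pointer line runs from (530,255) to (475,320), about 142° in world coordinates, and the force only starts to rise from 140–142°. I'll press slightly harder, back off and look again.

```bash
cat >> h.py <<'E'
K=np.array([.650,.0735])
def pose(a,d,z=.075,R=.036):
    r=np.array([np.cos(a),np.sin(a)]);t=np.array([-r[1],r[0]]); p=K+R*r-d*t
    return [p[0],p[1],z],[np.pi,0,a]
E
python3 - <<'E'
from h import *
np.set_printoptions(precision=3,suppress=True)
for deg in (146,148,150):
    p,o=pose(np.radians(deg),.0215); hit=move_l(p,feed=.04,rotation=o,max_force=15)
    s=observe(); f=np.array(s["ft_force"]); print(deg,hit,f,np.array(s["eef_pos"])-p, round(s["time_s"],2))
    if hit or np.linalg.norm(f)>22: break
p,o=pose(np.radians(deg),.029); move_l(p,feed=.1,rotation=o)
move_l([p[0],p[1],.18],feed=.25); movep([.52,.12,.3],[np.pi,0,2.5])
im,d=get_image("top"); cv2.imwrite("pics/k2.png",cv2.resize(im[145:220,190:290,::-1],None,fx=8,fy=8,interpolation=cv2.INTER_CUBIC)); print(observe()["time_s"])
E
```

```text
146 False [ 9.817  7.773 -6.561] [0.002 0.002 0.   ] 9.51
148 False [13.523  9.869 -7.273] [0.003 0.002 0.001] 9.76
150 False [10.851 11.552 -2.334] [0.003 0.003 0.002] 10.01
11.575
```

View pics/k2.png

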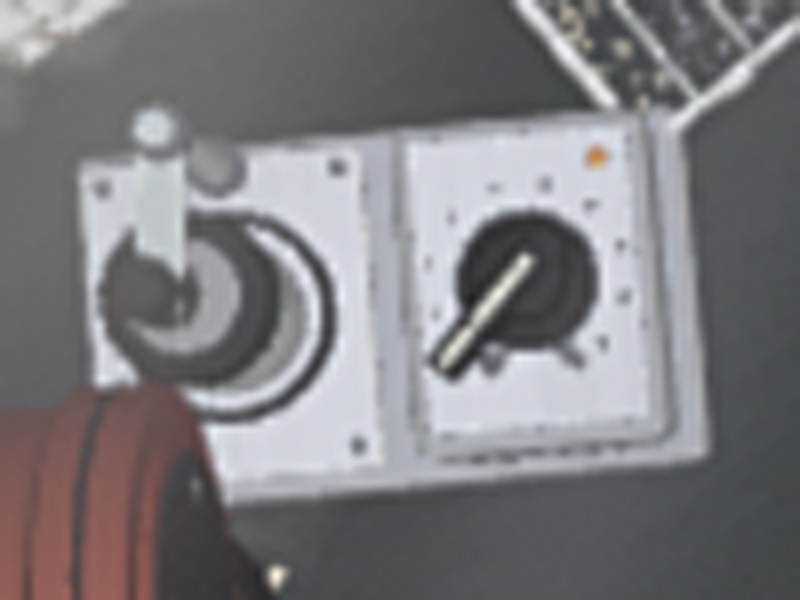

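The pointer now runs from (530,257) to (445,368), about 142° and up against the OFF lug at (490,360), so the knob is off. Next is the clamp.

Run:
```python
from h import *
np.set_printoptions(precision=3,suppress=True)
V=np.array([.693,.1892])
def pp(deg,d,z=.129,R=.053):
    a=np.radians(deg); r=np.array([np.cos(a),np.sin(a)]);t=np.array([-r[1],r[0]]); p=V+R*r+d*t
    return [p[0],p[1],z],[np.pi,0,a]
p,o=pp(184,.034); movep([p[0],p[1],.2],o); print(move_l(p,feed=.15,max_force=12))
f0=np.array(observe()["ft_force"])
for deg in list(range(176,72,-8)):
    p,o=pp(deg,.0235); hit=move_l(p,feed=.1,rotation=o,max_force=25)
    s=observe(); print(deg,hit,np.array(s["ft_force"])-f0,round(s["time_s"],2))
    if hit: break
p,o=pp(deg,.033); move_l(p,feed=.1,rotation=o); move_l([p[0],p[1],.2],feed=.25); movep([.5,.05,.3],[np.pi,0,1.6]); gripper_to(.085)
for n in("side","top"):
    im,d=get_image(n); np.save(n+"1.npy",d); a=im[145:220,190:290,::-1] if n=="top" else im[195:330,190:350,::-1]
    cv2.imwrite(f"pics/c_{n}.png",cv2.resize(a,None,fx=8 if n=="top" else 4.4,fy=8 if n=="top" else 4.4,interpolation=cv2.INTER_CUBIC))
    P=cloud(n,d).reshape(-1,3); P=P[np.hypot(P[:,0]-.639,P[:,1]-.186)<.045]; Q=P[(P[:,2]>.107)&(P[:,2]<.118)]
    print(n,len(Q),cv2.minEnclosingCircle((Q[:,:2]*1000).astype(np.float32)),cv2.minAreaRect((Q[:,:2]*1000).astype(np.float32)),np.median(Q,0))
print(observe()["time_s"])
```

```text
False
176 False [0.065 0.306 0.174] 13.22
168 False [0.462 0.326 0.345] 13.52
160 False [-1.962 -0.251  0.148] 13.81
152 False [-0.702 -0.401  0.116] 14.1
144 False [ 0.081 -0.483  0.141] 14.39
136 False [-0.63  -0.328  0.425] 14.68
128 False [-1.214  0.872  0.333] 14.97
120 False [-0.265 -0.535  0.754] 15.27
112 False [-0.446  0.621  0.374] 15.56
104 False [-0.667 -0.427  0.731] 15.85
96 False [-0.858 -0.171  0.334] 16.14
88 False [-0.649  0.475 -0.441] 16.43
80 False [-1.576  0.25   0.353] 16.73
side 508 ((646.4900512695312, 185.0448760986328), 37.83805465698242) ((642.351806640625, 182.64878845214844), (56.7327880859375, 67.15098571777344), 67.33737182617188) [0.635 0.189 0.112]
top 368 ((646.5343627929688, 182.75604248046875), 36.54206848144531) ((641.627685546875, 179.9778594970703), (57.024044036865234, 64.14330291748047), 58.95780563354492) [0.638 0.182 0.111]
19.3667
```

View pics/c_top.png

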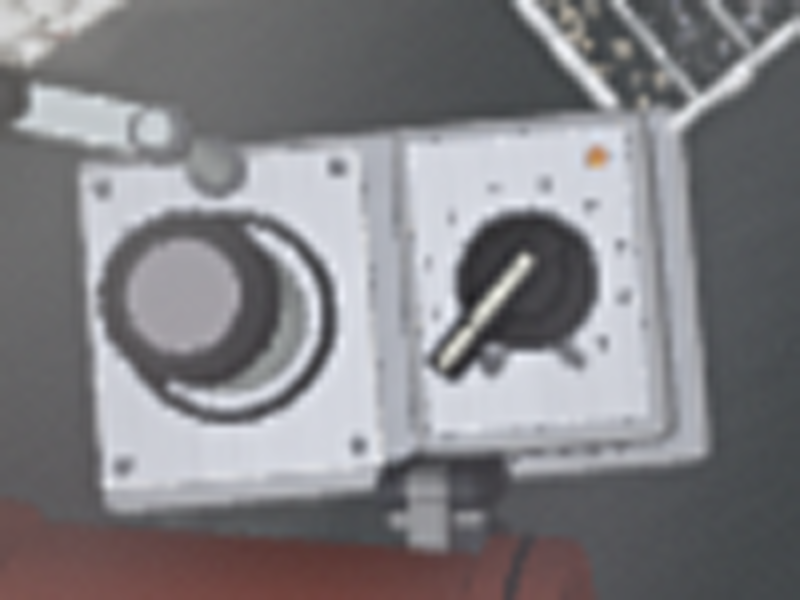

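View pics/c_side.png

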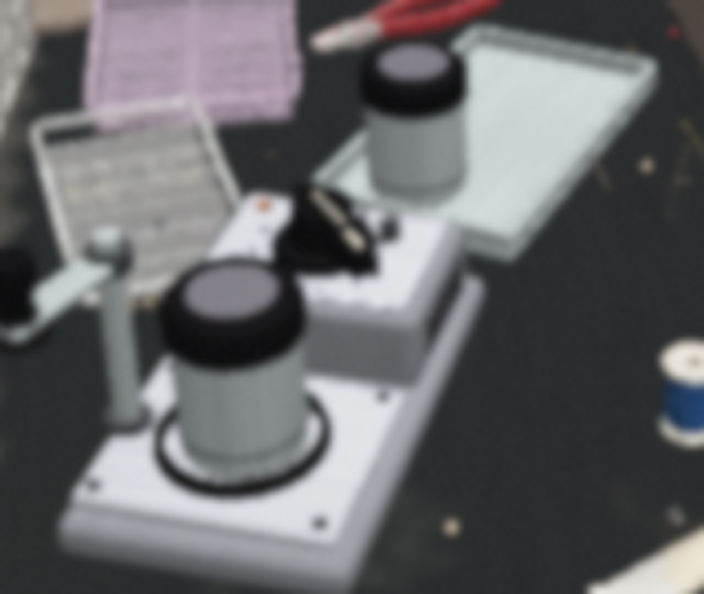

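The clamp arm is now swung back (handle at left, (10,90)) and the lid is free. The grey lid disc is centred at (183,295) in the top crop and (232,290) in the side crop. I'll triangulate, grasp and lift.

Run:
```python
from h import *
np.set_printoptions(precision=4,suppress=True)
T=lambda x,y:((x+.5)/8-.5+190,(y+.5)/8-.5+145)
S=lambda x,y:((x+.5)/4.4-.5+190,(y+.5)/4.4-.5+195)
print("lid",tri({"top":T(183,295),"side":S(232,290)}),ray("top",*T(183,295),.112),ray("side",*S(232,290),.112))
# spare: grey lid discs
print("spare",tri({"top":(311,173),"side":S(413,62)}),ray("side",*S(413,62),.082))
# tray rim corners in the top picture, by the outline of the light tray
im=cv2.imread("pics/top0.png"); m=cv2.inRange(im[150:215,292:378],(130,130,120),(255,255,255)); c=max(cv2.findContours(m,0,2)[0],key=cv2.contourArea)
b=cv2.boxPoints(cv2.minAreaRect(c))+[292,150]; W=np.array([ray("top",*p,.014) for p in b]); print(W,W.mean(0),np.linalg.norm(np.diff(W,axis=0),axis=1))
# the same for the side view: floor corner check
print("tray proj side crop",[ (proj("side",w)-[190,195])*4.4 for w in W])
```

```text
lid [0.6392 0.1821 0.1126] [0.6393 0.1823 0.112 ] [0.6396 0.1813 0.112 ]
spare [ 0.6693 -0.0809  0.0832] [ 0.6702 -0.0829  0.082 ]
[[ 0.5935 -0.0324  0.014 ]
 [ 0.7209 -0.0425  0.014 ]
 [ 0.7034 -0.2591  0.014 ]
 [ 0.5759 -0.2477  0.014 ]] [ 0.6484 -0.1454  0.014 ] [0.1278 0.2173 0.128 ]
tray proj side crop [array([512.3147, 238.7534]), array([301.8728, 187.1822]), array([472.7785,  25.3815]), array([657.4026,  63.7277])]
```

```bash
python3 - <<'E'
from h import *
np.set_printoptions(precision=3,suppress=True)
o=[np.pi,0,.096]; x,y=.6393,.182
def st(l): s=observe(); print(l,round(s["time_s"],2),np.array(s["eef_pos"]),"F",np.array(s["ft_force"]),"op",s["opening"],"g",s["grasp_force"])
movep([x,y,.18],o); st("above"); print(move_l([x,y,.078],feed=.1,max_force=8)); st("down")
gripper_to(.05,f_grip=45); st("grip")
move_l([x,y,.085],feed=.03); st("lift7"); move_l([x,y,.168],feed=.12); st("up")
for n in("side","top"):
    im,d=get_image(n); cv2.imwrite(f"pics/l_{n}.png",im[...,::-1]); np.save(n+"2.npy",d)
E
python3 - <<'E'
import cv2
cv2.imwrite("pics/l_c.png",cv2.resize(cv2.imread("pics/l_side.png")[150:330,160:400],None,fx=3,fy=3))
E
```

```text
above 20.88 [0.639 0.182 0.18 ] F [-0.183  0.017  0.06 ] op 0.08509918207193715 g 0.0
False
down 22.05 [0.64  0.182 0.079] F [ 0.393 -0.631 -0.189] op 0.08483440551304978 g 0.0
grip 22.43 [0.64  0.182 0.079] F [-0.349  1.121  5.548] op 0.057142607100213086 g 48.75794876832515
lift7 22.81 [0.639 0.182 0.085] F [ 0.126 -0.496 -2.703] op 0.05749855438125908 g 48.47039915272035
up 23.65 [0.639 0.182 0.167] F [-1.391 -0.102 -3.159] op 0.05747511664892666 g 48.53817546623759
```

View pics/l_c.png

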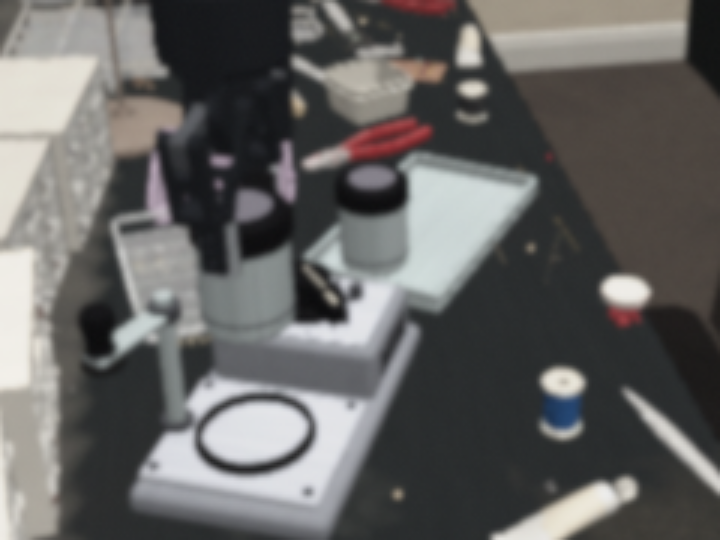

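The side picture shows the canister upright in the gripper (around (245,270)) and clear of the empty collar. Weight is about 3 N. Next: carry and place.

Run:
```python
from h import *
np.set_printoptions(precision=3,suppress=True)
def st(l): s=observe(); print(l,round(s["time_s"],2),np.array(s["eef_pos"]),"F",np.array(s["ft_force"]),"op",s["opening"])
o=[np.pi,0,-.082]; x,y=.645,-.185
move_l([x,y,.168],feed=.2,rotation=o); st("over")
move_l([x,y,.062],feed=.1); hold(.2); st("near")
print("touch",move_l([x,y,.044],feed=.015,max_force=2.5)); st("contact")
hold(.2); st("settle")
gripper_to(.085); st("open"); move_l([x,y,.18],feed=.12); movep([.45,-.3,.3],o); st("clear")
for n in("side","top"):
    im,d=get_image(n); cv2.imwrite(f"pics/f_{n}.png",im[...,::-1]); np.save(n+"3.npy",d)
    P=cloud(n,d).reshape(-1,3)
    for nm,c in(("can",(.645,-.185)),("spare",(.6695,-.081))):
        Q=P[(np.hypot(P[:,0]-c[0],P[:,1]-c[1])<.04)&(P[:,2]>.073)&(P[:,2]<.095)]; A=np.c_[Q[:,:2]-Q[:,:2].mean(0),np.ones(len(Q))]
        print(n,nm,len(Q),cv2.minAreaRect((Q[:,:2]*1000).astype(np.float32))[:2],"plane",np.linalg.lstsq(A,Q[:,2],rcond=None)[0])
t=cv2.imread("pics/f_top.png")[145:265,190:390];s=cv2.imread("pics/f_side.png")[150:330,180:400]
cv2.imwrite("pics/f.png",np.vstack([cv2.resize(t,(500,300)),cv2.resize(s,(500,300))]))
```

```text
over 25.73 [ 0.645 -0.184  0.168] F [-0.728  0.519 -2.493] op 0.057108885285384665
near 27.14 [ 0.646 -0.185  0.063] F [ 0.297 -0.273 -2.048] op 0.05758828080110156
touch True
contact 27.97 [ 0.645 -0.185  0.049] F [-0.25   0.863  5.442] op 0.05728665864817883
settle 28.17 [ 0.645 -0.185  0.049] F [ 0.056 -0.254  5.726] op 0.05735435263874311
open 28.56 [ 0.643 -0.184  0.047] F [-0.041  0.29  -0.007] op 0.08504528907906178
clear 30.82 [ 0.45  -0.299  0.299] F [-0.275 -0.122  1.092] op 0.08508161277257059
side can 235 ((640.9500122070312, -179.80958557128906), (58.948856353759766, 57.07880401611328)) plane [ 0.031 -0.072  0.08 ]
side spare 279 ((666.5708618164062, -78.94778442382812), (57.301612854003906, 56.167266845703125)) plane [ 0.022 -0.075  0.08 ]
top can 356 ((644.035400390625, -184.59031677246094), (58.18220520019531, 57.115577697753906)) plane [ 0.016 -0.006  0.082]
top spare 360 ((669.4014282226562, -82.78627014160156), (58.82025146484375, 57.48564529418945)) plane [ 0.007 -0.013  0.081]
```

View pics/f.png

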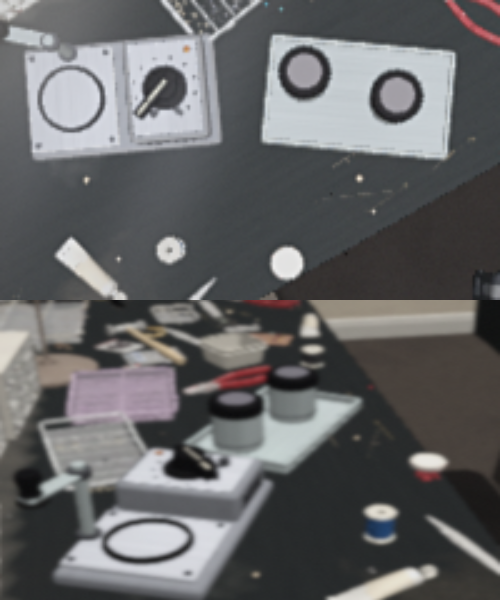

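Both canisters stand upright in the tray, at (397,97) and (304,72) in the upper view, with lids level at about 0.081 m. The spare hasn't moved, the knob is at OFF and the clamp is back.

```bash
python3 -c "
from plant import *
print(job_done())"
```

```text
the job is handed in; nothing more can be done
None
```

The job is handed in at about 31 s: the knob was pushed to OFF first, the clamp swung back, and the canister set down upright on the tray floor about 105 mm from the spare, which did not move; the last pictures show nothing else disturbed.

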